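# Pin the vial mixer's shaft

### The arm

A 6-joint arm with a two-finger parallel gripper is mounted at the origin on the work surface. World frame = base frame: x ahead of the robot, y to its left, z up, the work surface at z = 0. Lengths are in m, angles in rad, forces in N, time in s.
With the tool pointing down it reaches from about 0.35 to 0.775 m from the base axis. Payload 7.3 kg.
Tool frame: the origin (TCP) lies between the finger pads; the fingertips stand ahead of it and the grasp point (between the pads) lies 6 mm ahead of it (robot.tip_extent is the x of the fingertips in the tool frame, in m); x points along the fingers, z is the direction in which the jaws open and shut, and the axes are right-handed (so a half turn about x gives the same grasp; the last joint's range is limited). The gripper opens to 92 mm and grips with 3 to 60 N. Pads are 19 mm wide; open, the fingers measure 130 mm over their backs; the gripper's body (75 mm by 190 mm) begins 47 mm behind the grasp point.
Start: joints at [1.145, 0.342, 1.524, -0, 1.275, -0.146], TCP at [0.145, 0.505, 0.252] pointing down, gripper open.
Joint ranges: [-2.53, 2.53], [-0.77, 2.02], [0.04, 2.7], [-1, 4.14], [0.28, 2.66], [-3.11, 3.11]. Speed limits (rad/s): [2.57, 2.57, 3.14, 3.14, 3.14, 3.14].

### API

Orientations are given as [roll, pitch, yaw] about the fixed x, y, z axes, in that order (R = Rz(yaw) Ry(pitch) Rx(roll)).
In Python, from cell import robot gives the robot as it stands. The module is installed in compiled form; this text tells all that it offers.
- The arm moves only by the shell command python3 -m creep 'ROWS' [FORCE]. ROWS is JSON, a list of rows, each an object with "translation": the shift along the tool's x, y, z in m, a list of three; "twist": the turn, a rotation vector about the tool's x, y, z in rad, a list of three; "hand": the opening in per cent of the stroke, from 0 (shut) to 100 (fully open). A call has 1 to 5 rows; each row is the pose to reach, as a shift and turn from the pose measured when the call began, along the tool's axes at that moment; what a row does not reach only later rows make up. A row lasts 1/10 s, in which the tool goes at most 50 mm and 8.59 degrees, less where a joint would pass 70% of its speed; a pose out of reach is approached as far as the arm can. A call with a gripper value outside its range is refused whole. The fingers move at their own pace and stop on an object; FORCE is the grip in N (left out, the last holds). Time passes only in rows, so rows that repeat a pose let the fingers close. It gives the time, the measured TCP pose, the force and the opening at its end, in the units of the state.
- robot.observe(): the state, without advancing time (a new reading comes with each control period).
- robot.read_camera(name): name is "scene" or "top" or "wrist"; returns the picture (420x560x3 uint8, blue, green, red); there is no depth.
- robot.calibration(name): a dict with "intrinsics" (3x3 intrinsics, pixels), "dist" ([k1, k2, p1, p2, k3] as OpenCV has them; the pictures are not rectified), "cam_to_world" (4x4, takes a point from camera to world coordinates); the wrist camera has in their place "mount" (4x4, takes a point from camera to tool coordinates, whose origin is the TCP and whose axes are the tool frame's). Camera axes: x right, y up, looking along -z (the intrinsics and any distortion apply to the point x, -y, -z); pixel columns grow to the right and rows downward; lengths in m; the calibration is good to about 2 mm. A picture is of the moment at which its call begins: read the wrist's pose just before it. calibration takes no time and is no camera call.
- robot.hand_in(): hands the job in, once; it reports no verdict.
The state is a dict: "time": time; "qpos": joint angles; "qvel": joint speeds; "joint_efforts": joint torques, N m; "tool_pos": TCP position; "tool_rot": TCP orientation; "contact_force": force on the tool from outside, world axes, zero at the start; "torque": the same for the moment, N m; "opening": finger opening in m.
Only numpy, scipy, OpenCV 4.12 (cv2) and the standard library are available. Lean on these libraries where they do the work, as an engineer would, in place of code of your own. Each camera call takes 0.05 s, during which the arm holds its last target. There are 200 camera calls.

### The job

Lock the vial mixer's rotor for loading: take the red-headed steel locking pin from its grey holder and stand it in the guide hole on top of the mixer's aluminium block, where it comes to rest on the shaft. Then swing the crank over the top, away from the robot's side, until the pin drops well down into the hidden cross-hole of the shaft, and push the pin fully home so that its collar sits on the block. Let go of everything and leave the other things on the bench where they are.

Things in the scene. Friction and masses are not known exactly. Their poses are not given: they have to be found in the camera images.
- pin: Locking pin, loose, 0.14 kg, upright. Origin: centre of its lower end; z up the pin. Steel shank 14 mm in diameter, 112 mm long, the lowest 6 mm tapering to an 8 mm flat tip; dark collar of 36 mm diameter, 112 to 118 mm above the origin; red round knob to grip, 26 mm in diameter, 118 to 144 mm above the origin.
- holder: Fixed grey block, 70 x 70 x 60 mm, in which the pin stands at the start: its hole is 17 mm wide and 50 mm deep, so the pin must be lifted 50 mm to clear it. Origin: centre of its underside.
- mixer: Vial mixer, fixed. Origin on the bench straight below the guide hole; z up, x roughly away from the robot. Aluminium block 60 x 60 mm, top at 152 mm. Shaft (32 mm diameter) through the block along the mixer's y, 100 mm above the bench; blue crank on its +y side, white disc with vials on its -y side (y -44 to -102 mm, up to 175 mm high). White housing at +x, top at 94 mm.
- guide_mouth (a point): Centre of the mouth of the vertical guide hole (15.6 mm wide) in the block's top, 152 mm above the bench. Put in here, the pin rests on the shaft, its lower end about 36 mm below the mouth. When the cross-hole (16 mm) lines up the pin first sinks about 8 mm, then, within 0.1 to 0.2 rad more, drops to about 65 mm or deeper and blocks the shaft.
- pin_home (a point): Where the pin's lower end is when fully home, inside the block, 112 mm straight below the guide mouth; the collar then sits on the block. The falling pin stops short of this, above a spring detent; a straight push down on the knob of about 8 to 20 N takes it home.
- crank_grip (a point): Middle of the crank's handle, a black round bar, 20 mm in diameter, 70 mm long, parallel to the mixer's y axis. It travels on a circle of 90 mm radius about point crank_axis in the mixer's x-z plane. At the start the crank leans to the mixer's -x (the robot's side), 0.2 to 1.35 rad from upright. Turns with about 1 N, stays where left; the bar itself is fast to the crank.
- crank_axis (a point): Point on the shaft's axis level with the handle's middle: 88 mm from the mixer's origin along its +y, 100 mm above the bench. The cross-hole lines up after turning 0.7 to 1.15 rad from the start, over the top towards the mixer's +x; where exactly is hidden: the crank is clamped on the shaft at any angle. A stop lies about 0.45 rad beyond.
- amber_bottle: Bystander, leave alone: amber glass bottle with black cap, 60 mm diameter, 140 mm tall. Origin: centre of its underside.
- white_jar: Bystander, leave alone: white jar with blue cap, 64 mm diameter, 75 mm tall. Origin: centre of its underside.
- beaker: Bystander, leave alone: clear glass beaker, 72 mm diameter, 90 mm tall. Origin: centre of its underside.
- screwdriver: Bystander, leave alone: screwdriver lying on the bench. Origin: centre of its underside.
- vial_a: Bystander, leave alone: clear vial with grey cap, 28 mm diameter, 70 mm tall. Origin: centre of its underside.
- vial_b: Bystander, leave alone: green vial with grey cap, 28 mm diameter, 70 mm tall. Origin: centre of its underside.
- tray: Bystander, leave alone: empty blue tray, 120 x 180 x 30 mm. Origin: centre of its underside.

How it is judged:
On the way, in this order (a step that is already met when the one before it is completed fails the run):
1. the pin stands upright in the guide hole, resting on the shaft (lower end 30 to 41 mm below the mouth, within 8 mm of its centre) (horizontal distance between pin and guide_mouth below 0.008 m and angle between pin's own z axis and vertical below 0.1 rad and z of pin in the frame of guide_mouth between -0.041 and -0.03 m), for 0.2 s.
2. the pin has gone into the shaft's cross-hole (lower end more than 52 mm below the mouth) (horizontal distance between pin and guide_mouth below 0.008 m and angle between pin's own z axis and vertical below 0.1 rad and z of pin in the frame of guide_mouth below -0.052 m), for 0.1 s.
At the end, for the whole second after the job is handed in: The pin is upright in the guide hole and through the shaft, fully home: its lower end at least 108.5 mm below the mouth of the guide hole (collar on the block, gap no more than 3.5 mm), at rest and released (horizontal distance between pin and guide_mouth below 0.008 m and angle between pin's own z axis and vertical below 0.1 rad and z of pin in the frame of guide_mouth below -0.1085 m and linear speed of pin below 0.02 m/s); the robot touches nothing.
It fails at once if a bystander is moved more than 30 mm (distance of any of amber_bottle, white_jar, beaker, screwdriver, vial_a, vial_b, tray from where it was at the start of the episode above 0.03 m).
It also fails if it takes over 66 s, if anything falls off the work surface, if the arm or the gripper's body presses on something with over 40 N, if the wrist force passes 120 N, or if a joint passes its speed limit or range.

## Working session

There is one attempt and no reset: what is moved stays moved. The work goes in short steps, Python scripts to look and compute and a shell command to move; the robot and the scene stay as the last step left them, time stands still between calls to the robot, and variables do not carry over. Pictures are saved under pics/ and viewed, about 8 in all and at most 12, crops included, and the job is handed in when it is done.

```bash
mkdir -p pics; cat > h.py <<'E'
import numpy as np,cv2
from cell import robot
from scipy.spatial.transform import Rotation as R
def pose():
    s=robot.observe();T=np.eye(4);T[:3,3]=s['tool_pos'];T[:3,:3]=R.from_euler('xyz',s['tool_rot']).as_matrix();return T
def snap(name,f):
    T=pose();im=robot.read_camera(name);cv2.imwrite('pics/'+f,im)
    return im,T
def cam(name,T=None):
    c=robot.calibration(name);M=np.array(c['cam_to_world']) if name!='wrist' else T@np.array(c['mount'])
    return np.array(c['intrinsics']),np.array(c['dist']),M
def ray(name,uv,T=None):
    K,d,M=cam(name,T);p=cv2.undistortPoints(np.array([[uv]],float),K,d)[0,0]
    v=M[:3,:3]@np.array([p[0],-p[1],-1]);return M[:3,3],v/np.linalg.norm(v)
def onz(name,uv,z,T=None):
    o,v=ray(name,uv,T);return o+v*(z-o[2])/v[2]
def tri(a,b):
    A=[];y=[]
    P=[np.eye(3)-np.outer(v,v) for o,v in(a,b)];x=np.linalg.solve(P[0]+P[1],P[0]@a[0]+P[1]@b[0])
    return x,[np.linalg.norm(p@(x-o)) for p,(o,v) in zip(P,(a,b))]
def proj(name,X,T=None):
    K,d,M=cam(name,T);p=np.linalg.inv(M)@np.r_[X,1];p=p[:3]*[1,-1,-1]
    return cv2.projectPoints(p.reshape(1,1,3),np.zeros(3),np.zeros(3),K,d)[0].ravel()
def to_tool(X):  # shift in tool axes taking TCP to X
    T=pose();return T[:3,:3].T@(np.array(X)-T[:3,3])
E
python3 - <<'E'
from h import *
print(robot.observe(),robot.tip_extent)
for n in('scene','top'):
    im,_=snap(n,n+'0.png');K,d,M=cam(n);print(n,M.round(3).tolist(),K[0,0])
    h=cv2.cvtColor(im,cv2.COLOR_BGR2HSV)
    m=(((h[...,0]<8)|(h[...,0]>172))&(h[...,1]>150)&(h[...,2]>80)).astype('uint8')
    _,_,st,ce=cv2.connectedComponentsWithStats(m)
    for s,c in zip(st[1:],ce[1:]):
        if s[4]>15: print(s,c)
E
python3 -c "
import cv2,numpy as np
cv2.imwrite('pics/both.png',np.vstack([cv2.imread('pics/scene0.png'),cv2.imread('pics/top0.png')])[:, :])"
```

```text
{'time': 0.0, 'qpos': array([ 1.14498049e+00,  3.42723882e-01,  1.52501406e+00, -2.26514939e-06,
        1.27539722e+00, -1.46018140e-01]), 'qvel': array([-6.56308817e-04, -1.77007633e-04, -2.33175536e-05,  3.75628377e-04,
        1.37938491e-03, -7.55149168e-05]), 'joint_efforts': array([-2.75258590e-04, -4.31251502e+01, -2.44213110e+01,  7.17507675e-02,
        5.61498245e-02, -1.34313368e-04]), 'tool_pos': array([0.14481951, 0.50424835, 0.25104537]), 'tool_rot': array([ 2.99697873,  1.56925382, -1.99520728]), 'contact_force': array([-0.25760521, -0.60061256,  0.06404847]), 'torque': array([0.00364777, 0.03565755, 0.05871166]), 'opening': 0.09205473375685554} 0.025
scene [[0.828, -0.288, 0.482, 1.111], [0.561, 0.435, -0.704, -0.783], [-0.007, 0.853, 0.522, 0.735], [0.0, 0.0, 0.0, 1.0]] 482.9937482105447
[254 180   5   5  16] [255.875 182.125]
[163 274  12   9  86] [168.30232558 278.24418605]
top [[-0.022, 0.997, -0.08, 0.475], [-0.999, -0.024, -0.034, -0.006], [-0.036, 0.079, 0.996, 1.186], [0.0, 0.0, 0.0, 1.0]] 387.1969266894332
[409 209  10  10  78] [413.61538462 213.12820513]
[208 278  29  22 236] [222.19915254 288.53389831]
```

View pics/scene0.png

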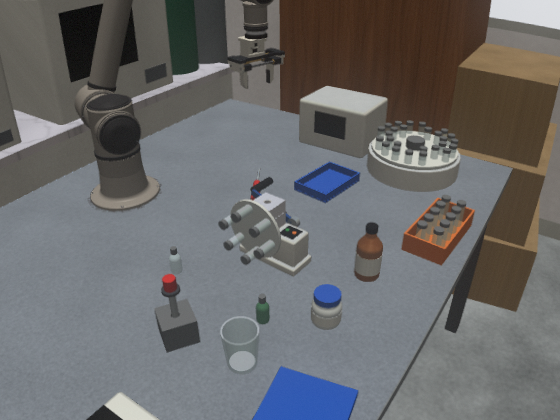

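View pics/top0.png

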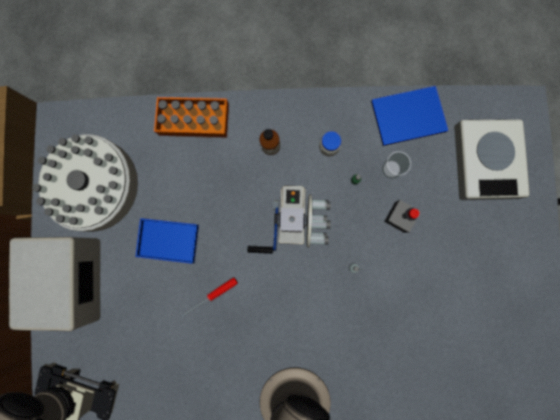

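Scene shows the holder and pin (knob at 168,278), the mixer block (about 268,205), the handle (262,184). Top shows the knob (413,213), mixer (291,215), handle (248–272,249). Next: triangulate and look at a zoom of the mixer.

```bash
python3 - <<'E'
from h import *
S=cv2.imread('pics/scene0.png');Tp=cv2.imread('pics/top0.png')
k,e=tri(ray('scene',(168.3,279.5)),ray('top',(413.6,213.1)));print('knob',k,e)
print('knob top@.141',onz('top',(413.6,213.1),.141),'scene',onz('scene',(168.3,279),.141))
for n,im,r in(('scene',S,(170,150,100,160)),('top',Tp,(240,180,90,80))):
    h=cv2.cvtColor(im,cv2.COLOR_BGR2HSV);m=(h[...,2]<45).astype('uint8')
    _,_,st,ce=cv2.connectedComponentsWithStats(m)
    for s,c in zip(st,ce):
        if 20<s[4]<600 and 230<c[0]<300 and 150<c[1]<260: print(n,s,c)
a=cv2.resize(S[170:280,210:320],(550,550),interpolation=2);b=cv2.resize(Tp[175:260,240:340],(647,550),interpolation=2)
cv2.imwrite('pics/mix.png',cv2.resize(np.hstack([a,b]),(800,368)))
E
```

```text
knob [ 0.55291223 -0.33329125  0.14999568] [np.float64(0.0005640458718129301), np.float64(0.0005640458718130524)]
knob top@.141 [ 0.55398936 -0.33572092  0.141     ] scene [ 0.54279032 -0.32563919  0.141     ]
top [287 192   6  10  26] [288.84615385 196.46153846]
top [294 192   4  10  22] [296.22727273 196.90909091]
top [248 246  25   7 140] [260.21428571 249.27142857]
```

View pics/mix.png

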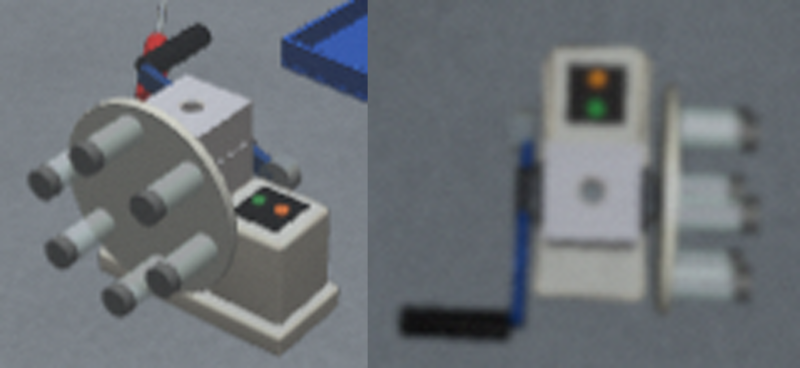

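```bash
python3 - <<'E'
from h import *
g,e=tri(ray('scene',(267.5,201.7)),ray('top',(291.9,219.1)));print('hole',g,e)
G=onz('top',(291.9,219.1),.152);print(G,onz('scene',(267.5,201.7),.152))
c,e=tri(ray('scene',(263.9,184.4)),ray('top',(260.2,249.3)));print('handle',c,e)
# mixer yaw: block edges and handle bar in top
a=onz('top',(247.5,249.4),c[2]);b=onz('top',(272.9,249.4),c[2]);print('bar',a,b,np.linalg.norm(a-b))
for v in [(286,230)]: pass
c=robot.calibration('wrist');print(np.round(c['mount'],3).tolist(),np.round(c['intrinsics'],1).tolist(),c['dist'])
print('tool axes',pose()[:3,:3].round(3).tolist())
E
```

```text
hole [ 0.54607652 -0.0050763   0.15126821] [np.float64(0.0012430281686547514), np.float64(0.0012430281686547833)]
[ 0.54504103 -0.00583614  0.152     ] [ 0.54770059 -0.00520435  0.152     ]
handle [0.46872431 0.08432207 0.13165221] [np.float64(0.0032599630157144495), np.float64(0.0032599630157144734)]
bar [0.46658001 0.11702543 0.13165221] [0.46516205 0.04772876 0.13165221] 0.06931118108609048
[[-0.001, 0.281, -0.96, -0.133], [-0.0, 0.96, 0.281, 0.075], [1.0, 0.001, -0.001, -0.001], [0.0, 0.0, 0.0, 1.0]] [[378.0, 0.0, 283.0], [0.0, 378.0, 213.6], [0.0, 0.0, 1.0]] [-0.08759204  0.          0.          0.          0.        ]
tool axes [[-0.001, -0.961, 0.276], [-0.001, 0.276, 0.961], [-1.0, 0.0, -0.001]]
```

```bash
python3 -m creep '[{"translation":[-0.01,-0.04,-0.01],"twist":[0.13,0,0],"hand":100},{"translation":[-0.02,-0.08,-0.02],"twist":[0.26,0,0],"hand":100},{"translation":[-0.03,-0.12,-0.03],"twist":[0.39,0,0],"hand":100},{"translation":[-0.04,-0.16,-0.04],"twist":[0.52,0,0],"hand":100},{"translation":[-0.05,-0.2,-0.05],"twist":[0.65,0,0],"hand":100}]' 40
python3 -c "
from h import *
T=pose();print(T[:3].round(3).tolist());
for p in [(.45,.2,.3),(.553,-.28,.3)]: print(to_tool(p))"
```

```text
time: 0.6
tool_pos: [0.3244, 0.3999, 0.3013]
tool_rot: [-2.804, 1.569, -2.168]
contact_force: [0.2, 0.3, -0.0]
opening: 0.0917
[[-0.001, -0.594, 0.805, 0.324], [-0.002, 0.805, 0.594, 0.4], [-1.0, -0.001, -0.002, 0.301]]
[ 0.00144454 -0.23548288 -0.01763513]
[ 0.00212437 -0.6828524  -0.21979608]
```

```bash
python3 -m creep '[{"translation":[0,-0.047,-0.004],"twist":[0.13,0,0],"hand":100},{"translation":[0,-0.094,-0.007],"twist":[0.26,0,0],"hand":100},{"translation":[0,-0.141,-0.011],"twist":[0.39,0,0],"hand":100},{"translation":[0,-0.188,-0.014],"twist":[0.52,0,0],"hand":100},{"translation":[0,-0.235,-0.018],"twist":[0.636,0,0],"hand":100}]' && python3 -m creep '[{"translation":[0,-0.05,0.01],"twist":[0,0,0],"hand":100},{"translation":[0,-0.1,0.02],"twist":[0,0,0],"hand":100},{"translation":[0,-0.15,0.03],"twist":[0,0,0],"hand":100},{"translation":[0,-0.2,0.04],"twist":[0,0,0],"hand":100},{"translation":[0,-0.245,0.05],"twist":[0,0,0],"hand":100}]'
python3 -c "
from h import *
T=pose();print(T[:3].round(3).tolist());
im,T=snap('wrist','w1.png')
print(proj('wrist',[.546,-.0055,.152],T),proj('wrist',[.467,.083,.143],T))
print(to_tool((.553,-.334,.26)))"
```

```text
time: 1.1
tool_pos: [0.45, 0.1984, 0.3012]
tool_rot: [-2.312, 1.569, -2.318]
contact_force: [0.9, 0.2, 0.6]
opening: 0.092
time: 1.6
tool_pos: [0.4981, -0.047, 0.3014]
tool_rot: [-2.498, 1.568, -2.503]
contact_force: [0.5, -0.6, 0.3]
opening: 0.092
[[-0.002, 0.005, 1.0, 0.498], [-0.001, 1.0, -0.005, -0.047], [-1.0, -0.001, -0.002, 0.301]]
[346.30023726 149.50733857] [237.77930608  25.31065674]
[ 0.04267279 -0.27916589  0.05635275]
```

View pics/w1.png

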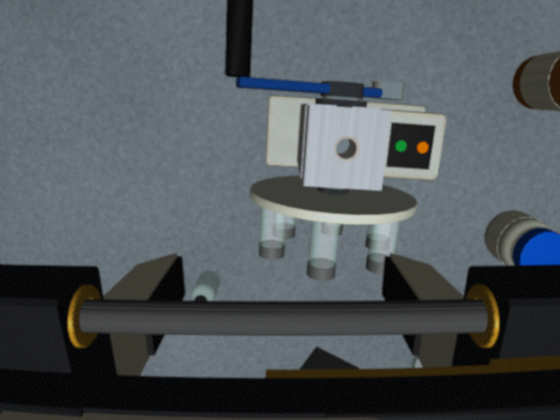

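Hole seen at (346,149), exactly as predicted; handle at (238,30). On to the pin.

```bash
python3 -m creep '[{"translation":[0,-0.05,0.01],"twist":[0,0,0],"hand":100},{"translation":[0,-0.1,0.02],"twist":[0,0,0],"hand":100},{"translation":[0,-0.15,0.03],"twist":[0,0,0],"hand":100},{"translation":[0,-0.2,0.04],"twist":[0,0,0],"hand":100},{"translation":[0,-0.25,0.053],"twist":[0,0,0],"hand":100}]' && python3 -m creep '[{"translation":[0,-0.04,0],"twist":[0,0,0],"hand":100},{"translation":[0,-0.07,0],"twist":[0,0,0],"hand":100},{"translation":[0,-0.07,0],"twist":[0,0,0],"hand":100}]'
python3 - <<'E'
from h import *
im,T=snap('wrist','w2.png');print(T[:3,3],proj('wrist',[.553,-.334,.141],T))
h=cv2.cvtColor(im,cv2.COLOR_BGR2HSV)
m=(((h[...,0]<8)|(h[...,0]>172))&(h[...,1]>150)&(h[...,2]>50)).astype('uint8')
_,_,st,ce=cv2.connectedComponentsWithStats(m)
for s,c in zip(st[1:],ce[1:]):
    if s[4]>50:
        print(s,c,onz('wrist',c,.141,T),onz('wrist',c,.147,T))
E
```

```text
time: 2.15
tool_pos: [0.5465, -0.2919, 0.3021]
tool_rot: [-1.882, 1.565, -1.893]
contact_force: [0.6, -1.2, 0.6]
opening: 0.0921
time: 2.45
tool_pos: [0.5448, -0.3656, 0.3006]
tool_rot: [-2.199, 1.564, -2.214]
contact_force: [-0.6, -0.1, 0.4]
opening: 0.0916
[ 0.5448247  -0.36562716  0.30056008] [292.6645019  160.03128285]
[ 276  143   36   36 1001] [293.42357642 160.88911089] [ 0.5535829  -0.33467648  0.141     ] [ 0.55344719 -0.33376683  0.147     ]
```

View pics/w2.png

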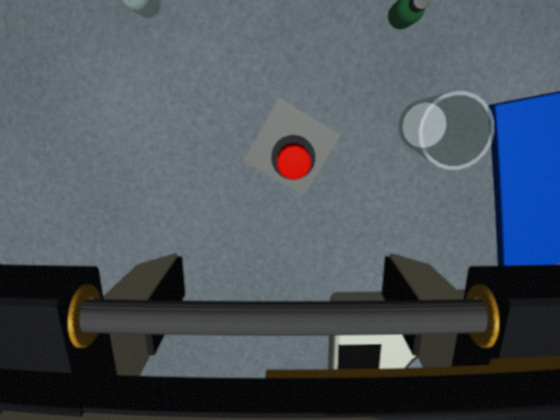

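```bash
python3 -c "
from h import *
print(to_tool((.5535,-.334,.157)),pose()[:3,:3].round(3).tolist())"
```

```text
[0.14378845 0.03006656 0.00837308] [[-0.004, 0.013, 1.0], [-0.004, 1.0, -0.013], [-1.0, -0.004, -0.004]]
```

```bash
python3 -m creep '[{"translation":[0.03,0.03,0.008],"twist":[-0.013,0,0],"hand":100},{"translation":[0.07,0.03,0.008],"twist":[-0.013,0,0],"hand":100},{"translation":[0.105,0.03,0.008],"twist":[-0.013,0,0],"hand":100},{"translation":[0.13,0.03,0.008],"twist":[-0.013,0,0],"hand":100},{"translation":[0.144,0.03,0.008],"twist":[-0.013,0,0],"hand":100}]'  && python3 -m creep '[{"translation":[0,0,0],"twist":[0,0,0],"hand":60},{"translation":[0,0,0],"twist":[0,0,0],"hand":30},{"translation":[0,0,0],"twist":[0,0,0],"hand":0},{"translation":[0,0,0],"twist":[0,0,0],"hand":0},{"translation":[0,0,0],"twist":[0,0,0],"hand":0}]' 40 && python3 -m creep '[{"translation":[0,0,0],"twist":[0,0,0],"hand":0},{"translation":[0,0,0],"twist":[0,0,0],"hand":0},{"translation":[-0.004,0,0],"twist":[0,0,0],"hand":0}]'
```

```text
time: 3.0
tool_pos: [0.5526, -0.3315, 0.1544]
tool_rot: [-2.93, 1.564, -2.929]
contact_force: [0.3, 0.2, -0.3]
opening: 0.0921
time: 3.5
tool_pos: [0.5529, -0.3319, 0.1555]
tool_rot: [-2.697, 1.565, -2.696]
contact_force: [0.1, -0.7, -0.9]
opening: 0.0565
time: 3.8
tool_pos: [0.5526, -0.3317, 0.1592]
tool_rot: [-2.829, 1.564, -2.828]
contact_force: [-0.8, 0.3, -0.4]
opening: 0.0322
```

```bash
python3 -m creep '[{"translation":[0.004,0,0],"twist":[0,0,0],"hand":34},{"translation":[0.004,-0.002,0],"twist":[0,0,0],"hand":34},{"translation":[0.004,-0.002,0],"twist":[0,0,0],"hand":0},{"translation":[0.004,-0.002,0],"twist":[0,0,0],"hand":0},{"translation":[0.004,-0.002,0],"twist":[0,0,0],"hand":0}]' 40 && python3 -m creep '[{"translation":[0,0,0],"twist":[0,0,0],"hand":0},{"translation":[0,0,0],"twist":[0,0,0],"hand":0},{"translation":[0,0,0],"twist":[0,0,0],"hand":0}]'
```

```text
time: 4.3
tool_pos: [0.5525, -0.3337, 0.1549]
tool_rot: [-2.91, 1.564, -2.909]
contact_force: [0.0, 0.2, -1.2]
opening: 0.0251
time: 4.6
tool_pos: [0.5525, -0.3337, 0.1549]
tool_rot: [-2.909, 1.564, -2.908]
contact_force: [0.1, -0.0, -0.7]
opening: 0.0253
```

```bash
python3 -m creep '[{"translation":[-0.02,0,0],"twist":[0,0,0],"hand":0},{"translation":[-0.05,0,0],"twist":[0,0,0],"hand":0},{"translation":[-0.09,0,0],"twist":[0,0,0],"hand":0},{"translation":[-0.14,0,0],"twist":[0,0,0],"hand":0},{"translation":[-0.185,0,0],"twist":[0,0,0],"hand":0}]'
python3 - <<'E'
from h import *
print(pose()[:3,:3].round(3).tolist(),to_tool((.546,-.0055,.34)))
im,T=snap('wrist','w3.png')
h=cv2.cvtColor(im,cv2.COLOR_BGR2HSV)
m=(((h[...,0]<8)|(h[...,0]>172))&(h[...,1]>150)&(h[...,2]>50)).astype('uint8')
_,_,st,ce=cv2.connectedComponentsWithStats(m)
print([(s.tolist(),c) for s,c in zip(st[1:],ce[1:]) if s[4]>50],'tip exp',proj('wrist',T[:3,3]+[0,0,-.145],T))
E
```

```text
time: 5.1
tool_pos: [0.5535, -0.3331, 0.3421]
tool_rot: [-2.863, 1.564, -2.861]
contact_force: [0.6, -0.3, -1.3]
opening: 0.0252
[[-0.006, -0.001, 1.0], [-0.002, 1.0, 0.001], [-1.0, -0.002, -0.006]] [ 0.00157592  0.32765713 -0.00707311]
[([251, 248, 65, 55, 2899], array([282.96654019, 278.47188686]))] tip exp [283.13162864 205.1303919 ]
```

View pics/w3.png

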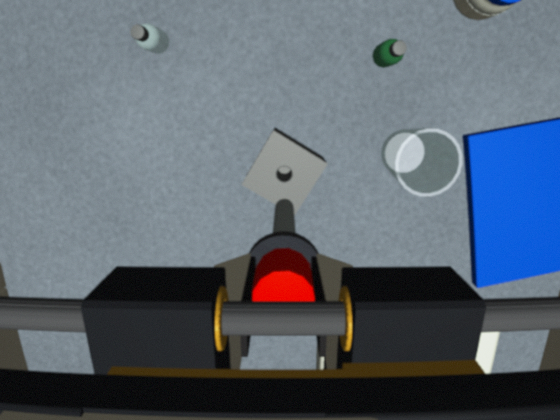

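Pin is held upright, tip at (284,203) against the expected (283,205). Carry it over.

```bash
python3 -m creep '[{"translation":[0,0.03,0],"twist":[0,0,0],"hand":0},{"translation":[0,0.075,-0.002],"twist":[0,0.003,0],"hand":0},{"translation":[0,0.12,-0.003],"twist":[0,0.006,0],"hand":0},{"translation":[0,0.165,-0.004],"twist":[0,0.006,0],"hand":0},{"translation":[0,0.21,-0.005],"twist":[0,0.006,0],"hand":0}]' && python3 -m creep '[{"translation":[0,0.045,-0.001],"twist":[0,0,0],"hand":0},{"translation":[0,0.075,-0.001],"twist":[0,0,0],"hand":0},{"translation":[0,0.1,-0.001],"twist":[0,0,0],"hand":0},{"translation":[0,0.1,-0.001],"twist":[0,0,0],"hand":0},{"translation":[0,0.1,-0.001],"twist":[0,0,0],"hand":0}]'
python3 - <<'E'
from h import *
im,T=snap('wrist','w4.png')
print(T[:3].round(4).tolist());print('tip exp',proj('wrist',T[:3,3]-[0,0,.145],T),'hole exp',proj('wrist',[.546,-.0055,.152],T))
cv2.imwrite('pics/w4c.png',cv2.resize(im[50:290,160:420],None,fx=2.3,fy=2.3,interpolation=2))
E
```

```text
time: 5.65
tool_pos: [0.5491, -0.1224, 0.3486]
tool_rot: [-1.733, 1.561, -1.732]
contact_force: [0.1, 0.5, -2.2]
opening: 0.0251
time: 6.15
tool_pos: [0.5479, -0.0221, 0.3475]
tool_rot: [-1.743, 1.56, -1.741]
contact_force: [-0.2, -0.0, -1.1]
opening: 0.0251
[[-0.0018, -0.0022, 1.0, 0.5479], [-0.0103, 0.9999, 0.0022, -0.0221], [-0.9999, -0.0103, -0.0018, 0.3475]]
tip exp [282.29096444 203.5644273 ] hole exp [280.29240177 170.04502308]
```

View pics/w4c.png

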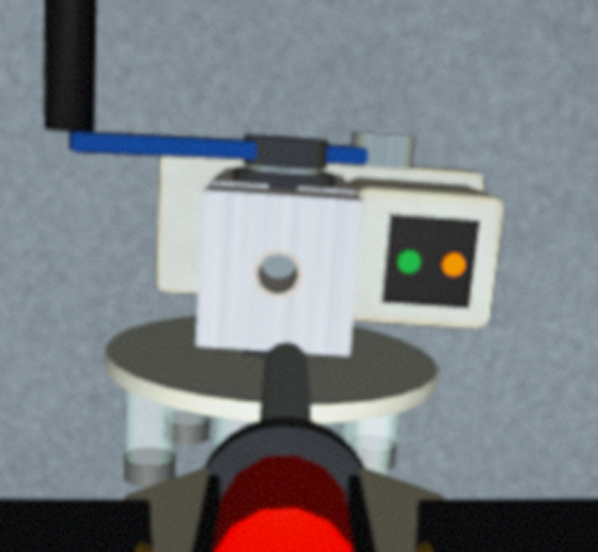

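```bash
python3 -m creep '[{"translation":[0,0.008,-0.002],"twist":[0,0.004,0.008],"hand":0},{"translation":[0,0.016,-0.003],"twist":[0,0.004,0.008],"hand":0},{"translation":[0,0.016,-0.003],"twist":[0,0.004,0.008],"hand":0},{"translation":[0.02,0.016,-0.003],"twist":[0,0.004,0.008],"hand":0},{"translation":[0.02,0.016,-0.003],"twist":[0,0.004,0.008],"hand":0}]'
python3 - <<'E'
from h import *
T4=np.array([[-0.0018,-0.0022,1.0,0.5479],[-0.0103,0.9999,0.0022,-0.0221],[-0.9999,-0.0103,-0.0018,0.3475],[0,0,0,1]])
H=onz('wrist',(280.9,168.7),.152,T4);P=onz('wrist',(284.3,204.5),.2025,T4);print('hole',H,'tip',P,'tip rel tcp',P-T4[:3,3])
im,T=snap('wrist','w5.png')
print(T[:3].round(4).tolist());print('tip exp',proj('wrist',T[:3,3]-[0,0,.145],T),'hole exp',proj('wrist',H,T))
cv2.imwrite('pics/w5c.png',cv2.resize(im[130:250,220:350],None,fx=4.5,fy=4.5,interpolation=2))
E
```

```text
time: 6.7
tool_pos: [0.544, -0.0071, 0.3252]
tool_rot: [-2.969, 1.56, -2.968]
contact_force: [-0.6, -0.1, -1.6]
opening: 0.0251
hole [ 0.54653314 -0.00429496  0.152     ] tip [ 0.54942707 -0.02284118  0.2025    ] tip rel tcp [ 0.00152707 -0.00074118 -0.145     ]
[[-0.0102, -0.0007, 0.9999, 0.544], [-0.0018, 1.0, 0.0007, -0.0071], [-0.9999, -0.0018, -0.0102, 0.3252]]
tip exp [283.89658887 205.12713386] hole exp [287.20098643 193.09326072]
```

View pics/w5c.png

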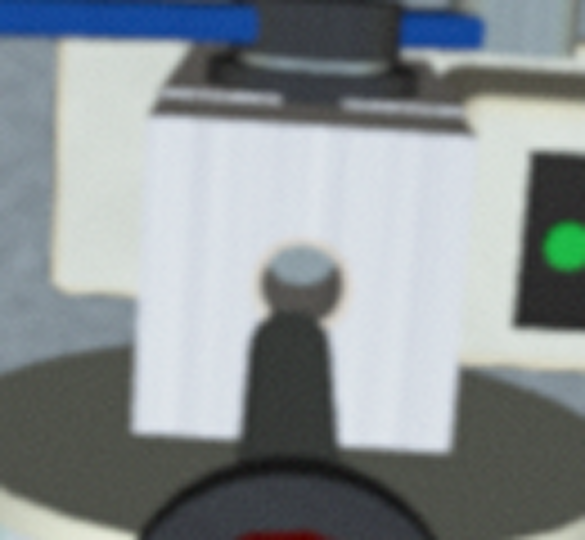

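```bash
python3 -m creep '[{"translation":[0,0.003,0.0015],"twist":[0,-0.005,0],"hand":0},{"translation":[0.01,0.003,0.0017],"twist":[0,-0.005,0],"hand":0},{"translation":[0.02,0.003,0.0017],"twist":[0,-0.005,0],"hand":0},{"translation":[0.03,0.003,0.0018],"twist":[0,-0.005,0],"hand":0},{"translation":[0.035,0.003,0.0018],"twist":[0,-0.005,0],"hand":0}]'
python3 -c "
from h import *
print(pose()[:3].round(4).tolist())"
```

```text
time: 7.25
tool_pos: [0.5454, -0.0042, 0.2898]
tool_rot: [-2.861, 1.565, -2.86]
contact_force: [0.5, -0.6, -2.0]
opening: 0.0252
[[-0.0058, -0.0007, 1.0, 0.5454], [-0.0017, 1.0, 0.0007, -0.0042], [-1.0, -0.0017, -0.0058, 0.2898]]
```

```bash
python3 -m creep '[{"translation":[0.005,0,0],"twist":[0,0,0],"hand":0},{"translation":[0.01,0,0],"twist":[0,0,0],"hand":0},{"translation":[0.014,0,0],"twist":[0,0,0],"hand":0},{"translation":[0.014,0,0],"twist":[0,0,0],"hand":0}]'
```

```text
time: 7.65
tool_pos: [0.5451, -0.0042, 0.2753]
tool_rot: [-2.917, 1.564, -2.916]
contact_force: [-0.2, 0.6, -2.2]
opening: 0.0252
```

```bash
python3 -m creep '[{"translation":[0.004,0,0],"twist":[0,0,0],"hand":0},{"translation":[0.008,0,0],"twist":[0,0,0],"hand":0},{"translation":[0.01,0,0],"twist":[0,0,0],"hand":0},{"translation":[0.012,0,0],"twist":[0,0,0],"hand":0},{"translation":[0.012,0,0],"twist":[0,0,0],"hand":0}]'
```

```text
time: 8.15
tool_pos: [0.5449, -0.0042, 0.2631]
tool_rot: [-2.927, 1.564, -2.926]
contact_force: [0.2, -0.9, -1.0]
opening: 0.0251
```

```bash
python3 -m creep '[{"translation":[0.001,0,0],"twist":[0,0,0],"hand":50},{"translation":[0.001,0,0],"twist":[0,0,0],"hand":70},{"translation":[0.001,0,0],"twist":[0,0,0],"hand":70},{"translation":[0.001,0,0],"twist":[0,0,0],"hand":70},{"translation":[0.001,0,0],"twist":[0,0,0],"hand":70}]' && python3 -m creep '[{"translation":[-0.02,0,0],"twist":[0,0,0],"hand":70},{"translation":[-0.06,0,0],"twist":[0,0,0],"hand":70},{"translation":[-0.06,0,0],"twist":[0,0,0],"hand":70}]'
python3 - <<'E'
from h import *
print(pose()[:3].round(4).tolist())
im,_=snap('scene','s1.png');t,_=snap('top','t1.png')
for n,i in(('scene',im),('top',t)):
    h=cv2.cvtColor(i,cv2.COLOR_BGR2HSV)
    m=(((h[...,0]<8)|(h[...,0]>172))&(h[...,1]>150)&(h[...,2]>50)).astype('uint8')
    _,_,st,ce=cv2.connectedComponentsWithStats(m)
    print(n,[(s.tolist(),c) for s,c in zip(st[1:],ce[1:]) if s[4]>15])
    print(proj(n,[.5465,-.0043,.247]))
cv2.imwrite('pics/s1c.png',cv2.resize(im[90:270,180:330],None,fx=3,fy=3,interpolation=2))
E
```

```text
time: 8.65
tool_pos: [0.545, -0.0042, 0.2621]
tool_rot: [-2.916, 1.564, -2.915]
contact_force: [0.7, -0.2, -1.0]
opening: 0.0605
time: 8.95
tool_pos: [0.5472, -0.0043, 0.3274]
tool_rot: [-0.827, 1.567, -0.826]
contact_force: [0.4, 0.3, 0.3]
opening: 0.0642
[[0.0027, -0.0007, 1.0, 0.5472], [-0.0029, 1.0, 0.0008, -0.0043], [-1.0, -0.0029, 0.0027, 0.3274]]
scene [([260, 158, 11, 5, 43], array([265.20930233, 159.8372093 ])), ([254, 180, 5, 5, 16], array([255.875, 182.125]))]
[266.5006799  164.92885918]
top [([208, 278, 27, 22, 226], array([221.62389381, 288.82300885]))]
[291.19615225 215.87415928]
```

View pics/s1c.png

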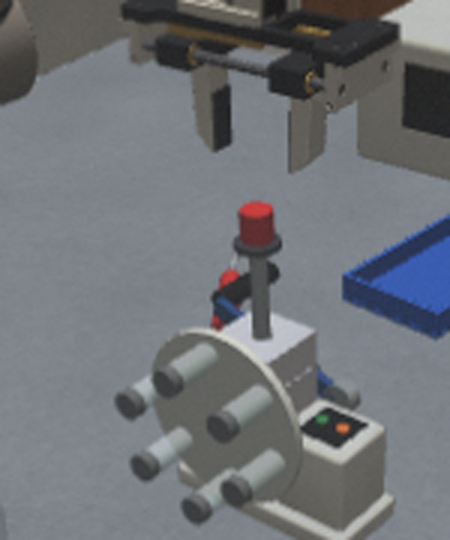

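Pin stands upright in the guide, with the knob at the expected height (265,165). Next, the crank: closed fingers go to the robot's side of the bar.

```bash
python3 -m creep '[{"translation":[0,0.02,-0.028],"twist":[0,0,0],"hand":0},{"translation":[0,0.04,-0.056],"twist":[0,0,0],"hand":0},{"translation":[0,0.06,-0.084],"twist":[0,0,0],"hand":0},{"translation":[0,0.08,-0.112],"twist":[0,0,0],"hand":0},{"translation":[0,0.098,-0.137],"twist":[0,0,0],"hand":0}]' 30 && python3 -m creep '[{"translation":[0,0.001,-0.001],"twist":[0,0,0],"hand":0},{"translation":[0,0.001,-0.001],"twist":[0,0,0],"hand":0},{"translation":[0,0.001,-0.001],"twist":[0,0,0],"hand":0},{"translation":[0,0.001,-0.001],"twist":[0,0,0],"hand":0}]'
python3 - <<'E'
from h import *
print(pose()[:3].round(4).tolist(),robot.observe()['opening'])
im,T=snap('wrist','w6.png')
print('bar ends exp',proj('wrist',[.466,.118,.135],T),proj('wrist',[.466,.048,.135],T))
h=cv2.cvtColor(im,cv2.COLOR_BGR2HSV);m=((h[...,2]<50)).astype('uint8')
_,_,st,ce=cv2.connectedComponentsWithStats(m)
print([(s.tolist(),c) for s,c in zip(st[1:],ce[1:]) if s[4]>100])
E
```

```text
time: 9.55
tool_pos: [0.4066, 0.0945, 0.3222]
tool_rot: [-2.889, 1.564, -2.888]
contact_force: [-0.4, 0.3, 0.8]
opening: 0.029
time: 9.95
tool_pos: [0.4063, 0.0949, 0.3217]
tool_rot: [-2.877, 1.563, -2.877]
contact_force: [-0.1, 0.5, -0.1]
opening: 0.0011
[[-0.0077, 0.0003, 1.0, 0.4063], [-0.0021, 1.0, -0.0003, 0.0949], [-1.0, -0.0021, -0.0077, 0.3217]] 0.0011098196718908702
bar ends exp [353.70349099 166.29358173] [349.73698969 243.28664287]
[([337, 164, 32, 80, 1620], array([350.92407407, 203.39074074])), ([404, 229, 44, 12, 321], array([425.45482866, 234.35202492])), ([275, 257, 17, 51, 475], array([282.98947368, 283.79578947])), ([464, 262, 33, 33, 563], array([480.98223801, 275.4973357 ])), ([0, 267, 274, 103, 13335], array([199.84409449, 317.32425947])), ([293, 267, 267, 97, 12596], array([366.22253096, 314.44585583])), ([448, 335, 43, 31, 329], array([462.67173252, 343.94528875])), ([0, 368, 560, 52, 23471], array([286.63853266, 395.4520046 ]))]
```

View pics/w6.png

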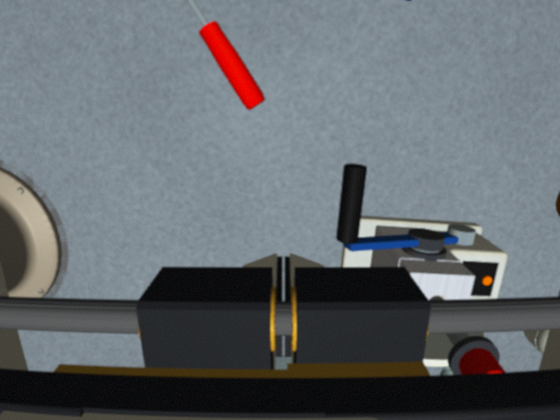

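Bar lies at (351,204), as predicted. Descend beside it.

```bash
python3 -m creep '[{"translation":[0.04,0,0],"twist":[0,0,0],"hand":0},{"translation":[0.085,0,0],"twist":[0,0,0],"hand":0},{"translation":[0.13,0,0],"twist":[0,-0.005,0],"hand":0},{"translation":[0.165,0,0],"twist":[0,-0.005,0],"hand":0},{"translation":[0.182,0,0],"twist":[0,-0.005,0],"hand":0}]' && python3 -m creep '[{"translation":[0,0,0.01],"twist":[0,0,0],"hand":0},{"translation":[0,0,0.02],"twist":[0,0,0],"hand":0},{"translation":[0,0,0.03],"twist":[0,0,0],"hand":0},{"translation":[0,0,0.035],"twist":[0,0,0],"hand":0},{"translation":[0,0,0.038],"twist":[0,0,0],"hand":0}]'
```

```text
time: 10.5
tool_pos: [0.4035, 0.094, 0.1368]
tool_rot: [-2.86, 1.563, -2.862]
contact_force: [0.5, 0.2, -0.5]
opening: 0.0005
time: 11.0
tool_pos: [0.4392, 0.0944, 0.1365]
tool_rot: [-3.038, 1.556, -3.04]
contact_force: [-16.1, 2.4, 6.1]
opening: 0.0004
```

```bash
python3 -m creep '[{"translation":[-0.006,0,0.003],"twist":[0,0,0],"hand":0},{"translation":[-0.013,0,0.007],"twist":[0,0,0],"hand":0},{"translation":[-0.02,0,0.0125],"twist":[0,0,0],"hand":0},{"translation":[-0.027,0,0.018],"twist":[0,0,0],"hand":0}]'
python3 - <<'E'
from h import *
print(pose()[:3].round(4).tolist())
im,T=snap('scene','s2.png')
cv2.imwrite('pics/s2c.png',cv2.resize(im[90:270,180:330],None,fx=3,fy=3,interpolation=2))
E
```

```text
time: 11.4
tool_pos: [0.4527, 0.0945, 0.1633]
tool_rot: [-3.076, 1.543, -3.077]
contact_force: [-22.1, -0.6, 12.6]
opening: 0.0003
[[-0.0274, 0.0014, 0.9996, 0.4527], [-0.0018, 1.0, -0.0014, 0.0945], [-0.9996, -0.0018, -0.0274, 0.1633]]
```

View pics/s2c.png

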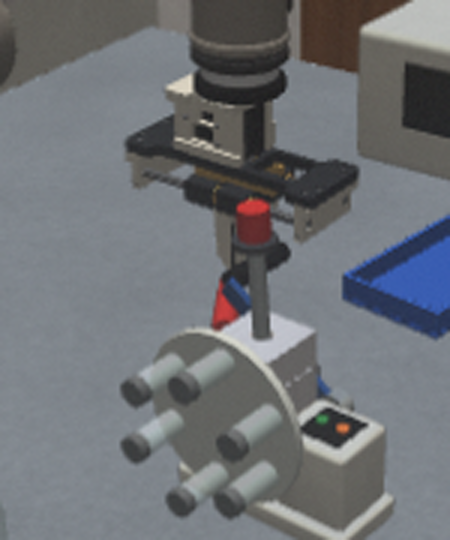

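Disc and crank are turning; the finger presses inwards, so rise more.

```bash
python3 -m creep '[{"translation":[-0.006,0,-0.003],"twist":[0,0.015,0],"hand":0},{"translation":[-0.01,0,-0.001],"twist":[0,0.015,0],"hand":0},{"translation":[-0.015,0,0.003],"twist":[0,0.015,0],"hand":0},{"translation":[-0.019,0,0.008],"twist":[0,0.015,0],"hand":0}]' ; cat > k.py <<'E'
from h import *
import sys
print('tcp',pose()[:3].round(4).tolist())
i,_=snap('scene','k%d.png'%(robot.observe()['time']*100))
h=cv2.cvtColor(i,cv2.COLOR_BGR2HSV)
m=(((h[...,0]<8)|(h[...,0]>172))&(h[...,1]>130)&(h[...,2]>40)).astype('uint8')
_,_,st,ce=cv2.connectedComponentsWithStats(m)
print([(s.tolist(),c.round(1)) for s,c in zip(st[1:],ce[1:]) if s[4]>15])
print('exp knob centre: on shaft',proj('scene',[.5465,-.0043,.247]),'sunk8',proj('scene',[.5465,-.0043,.239]),'drop65',proj('scene',[.5465,-.0043,.218]),'home',proj('scene',[.5465,-.0043,.171]))
E
python3 k.py
```

```text
time: 11.85
tool_pos: [0.4634, 0.0946, 0.1842]
tool_rot: [-3.102, 1.533, -3.104]
contact_force: [-0.3, 0.4, 0.2]
opening: 0.0005
tcp [[-0.0382, 0.0016, 0.9993, 0.4634], [-0.0015, 1.0, -0.0016, 0.0946], [-0.9993, -0.0015, -0.0382, 0.1842]]
[([259, 156, 11, 14, 119], array([264.4, 162.4])), ([251, 184, 8, 15, 67], array([254.2, 192.4]))]
exp knob centre: on shaft [266.5006799  164.92885918] sunk8 [266.57012016 168.12227922] drop65 [266.75076712 176.39534861] home [267.14642251 194.34530596]
```

```bash
python3 -m creep '[{"translation":[0,0,-0.005],"twist":[0,-0.03,0],"hand":0},{"translation":[0.01,0,-0.005],"twist":[0,-0.03,0],"hand":0},{"translation":[0.015,0,-0.005],"twist":[0,-0.03,0],"hand":0},{"translation":[0.012,0,0.001],"twist":[0,-0.03,0],"hand":0},{"translation":[0.008,0,0.006],"twist":[0,-0.03,0],"hand":0}]'; python3 k.py|head -2
python3 - <<'E'
from h import *
im,T=snap('wrist','w7.png')
K=cv2.cvtColor(im,cv2.COLOR_BGR2HSV);m=((K[...,2]<50)).astype('uint8')
_,_,st,ce=cv2.connectedComponentsWithStats(m)
print([(s.tolist(),c.round()) for s,c in zip(st[1:],ce[1:]) if s[4]>100 and s[1]<260])
for th in(-.9,-.7,-.5,-.3):
    x=.5496+.09*np.sin(th);z=.1+.09*np.cos(th);print(th,x,z,proj('wrist',[x,.118,z],T),proj('wrist',[x,.048,z],T))
E
```

```text
time: 12.4
tool_pos: [0.461, 0.0966, 0.1742]
tool_rot: [3.089, 1.54, 3.087]
contact_force: [-35.6, 9.5, 25.1]
opening: 0.0003
tcp [[-0.0305, 0.0016, 0.9995, 0.461], [0.0017, 1.0, -0.0016, 0.0966], [-0.9995, 0.0016, -0.0305, 0.1742]]
[([261, 157, 11, 14, 120], array([266. , 162.9])), ([251, 184, 8, 15, 59], array([254., 193.]))]
[([292, 228, 268, 136, 14663], array([364., 308.])), ([276, 257, 15, 51, 527], array([283., 284.]))]
-0.9 0.47910057813352647 0.1559448971443598 [323.55704429 233.78596301] [318.8979397  370.24088107]
-0.7 0.4916204081486078 0.16883579685560396 [357.88215017 244.78713498] [348.23344961 389.18963662]
-0.5 0.5064517015256217 0.17898243057013355 [402.46357572 254.80398824] [385.74755687 405.70281423]
-0.3 0.5230031814004794 0.18598028402130454 [454.14420904 262.42843298] [428.92718125 417.54790554]
```

```bash
python3 - <<'E'
from h import *
im=cv2.imread('pics/w7.png');v=cv2.cvtColor(im,cv2.COLOR_BGR2HSV)[...,2]
for r in (230,235,240,246,252,258,264): print(r,[c for c in range(280,430) if v[r,c]<50][:1],[c for c in range(280,430) if v[r,c]<50][-1:])
E
```

```text
230 [307] [337]
235 [304] [346]
240 [304] [346]
246 [303] [345]
252 [303] [345]
258 [280] [344]
264 [280] [343]
```

```bash
python3 - <<'E'
from h import *
im=cv2.imread('pics/w7.png');a=cv2.imread([f for f in __import__('glob').glob('pics/k12*.png')][0])
cv2.imwrite('pics/w7c.png',np.hstack([cv2.resize(im[190:330,240:420],(450,350),interpolation=2),cv2.resize(a[130:235,220:310],(300,350),interpolation=2)]))
E
```

```text
(no output)
```

View pics/w7c.png

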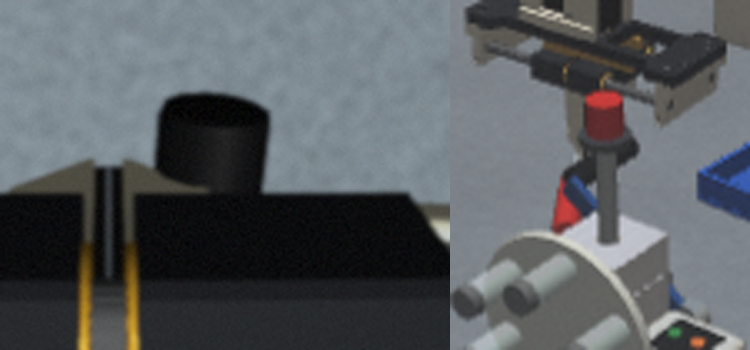

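The bar's end shows at (326,234), i.e. crank at about −0.88 rad; my fingers' tapered outer side wedges on it. Instead I'll straddle the bar with slightly open jaws and push with the flat inner pad.

```bash
python3 -m creep '[{"translation":[0,0,-0.012],"twist":[0,-0.03,0],"hand":0},{"translation":[-0.03,0,-0.012],"twist":[0,-0.03,0],"hand":20},{"translation":[-0.055,0,-0.008],"twist":[0,-0.03,0],"hand":45},{"translation":[-0.055,0,0.01],"twist":[0,-0.03,0],"hand":45},{"translation":[-0.055,0,0.021],"twist":[0,-0.03,0],"hand":45}]' && python3 -m creep '[{"translation":[0,0,0],"twist":[0,0,0],"hand":45},{"translation":[0,0,0],"twist":[0,0,0],"hand":45},{"translation":[0,0,0],"twist":[0,0,0],"hand":45}]'
python3 - <<'E'
from h import *
print(pose()[:3].round(4).tolist(),to_tool((.483,.095,.163)))
im,T=snap('wrist','w8.png');v=cv2.cvtColor(im,cv2.COLOR_BGR2HSV)[...,2]
for r in range(190,256,8): print(r,[c for c in range(285,430) if v[r,c]<50][:1],[c for c in range(285,430) if v[r,c]<50][-1:])
for th in(-.95,-.88,-.8):
    x=.5496+.09*np.sin(th);z=.1+.09*np.cos(th);print(th,proj('wrist',[x,.118,z],T))
E
```

```text
time: 13.0
tool_pos: [0.4854, 0.0964, 0.2294]
tool_rot: [0.54, 1.568, 0.539]
contact_force: [-0.4, -0.3, -0.1]
opening: 0.0277
time: 13.3
tool_pos: [0.4846, 0.0964, 0.2286]
tool_rot: [1.572, 1.57, 1.571]
contact_force: [0.3, -0.9, 0.4]
opening: 0.0412
[[-0.0, 0.0014, 1.0, 0.4846], [0.0013, 1.0, -0.0014, 0.0964], [-1.0, 0.0013, -0.0, 0.2286]] [ 0.06557187 -0.00146987 -0.00159349]
190 [] []
198 [] []
206 [285] [288]
214 [285] [288]
222 [285] [287]
230 [285] [286]
238 [285] [286]
246 [285] [286]
254 [] []
-0.95 [267.2956046  200.26807475]
-0.88 [273.83002507 202.44081875]
-0.8 [282.43711065 204.88507127]
```

```bash
python3 -m creep '[{"translation":[0.02,0,-0.004],"twist":[0,0,0],"hand":45},{"translation":[0.04,0,-0.004],"twist":[0,0,0],"hand":45},{"translation":[0.06,0,-0.004],"twist":[0,0,0],"hand":45},{"translation":[0.067,0,-0.004],"twist":[0,0,0],"hand":45},{"translation":[0.067,0,-0.004],"twist":[0,0,0],"hand":45}]' && python3 -m creep '[{"translation":[-0.001,0,0.005],"twist":[0,0,0],"hand":45},{"translation":[-0.003,0,0.01],"twist":[0,0,0],"hand":45},{"translation":[-0.008,0,0.014],"twist":[0,0,0],"hand":45},{"translation":[-0.013,0,0.019],"twist":[0,0,0],"hand":45}]'; python3 k.py|head -2
```

```text
time: 13.85
tool_pos: [0.48, 0.0965, 0.1612]
tool_rot: [2.522, 1.569, 2.521]
contact_force: [-0.1, 0.2, 1.4]
opening: 0.0414
time: 14.25
tool_pos: [0.4973, 0.0967, 0.1749]
tool_rot: [2.925, 1.564, 2.923]
contact_force: [-10.1, 1.0, 7.1]
opening: 0.0413
tcp [[-0.0065, 0.0013, 1.0, 0.4973], [0.0014, 1.0, -0.0013, 0.0967], [-1.0, 0.0014, -0.0065, 0.1749]]
[([258, 157, 11, 14, 109], array([263.9, 162.6])), ([251, 181, 9, 18, 93], array([254.8, 190.7]))]
```

```bash
python3 -m creep '[{"translation":[-0.006,0,0.004],"twist":[0,0,0],"hand":45},{"translation":[-0.009,0,0.008],"twist":[0,0,0],"hand":45},{"translation":[-0.012,0,0.012],"twist":[0,0,0],"hand":45},{"translation":[-0.015,0,0.016],"twist":[0,0,0],"hand":45}]'; python3 k.py|head -2
```

```text
time: 14.7
tool_pos: [0.5149, 0.0966, 0.1913]
tool_rot: [2.787, 1.566, 2.785]
contact_force: [-2.8, -0.5, 2.1]
opening: 0.0407
tcp [[-0.0042, 0.0014, 1.0, 0.5149], [0.0016, 1.0, -0.0014, 0.0966], [-1.0, 0.0015, -0.0042, 0.1913]]
[([258, 157, 12, 14, 115], array([263.9, 163.2])), ([251, 180, 10, 19, 127], array([255.5, 189.1]))]
```

```bash
python3 -m creep '[{"translation":[-0.001,0,0.003],"twist":[0,0,0],"hand":45},{"translation":[-0.003,0,0.006],"twist":[0,0,0],"hand":45},{"translation":[-0.003,0,0.008],"twist":[0,0,0],"hand":45}]'; python3 k.py|head -2;  python3 -m creep '[{"translation":[-0.001,0,0.003],"twist":[0,0,0],"hand":45},{"translation":[-0.002,0,0.006],"twist":[0,0,0],"hand":45},{"translation":[-0.002,0,0.006],"twist":[0,0,0],"hand":45}]'; python3 k.py|head -2
```

```text
time: 15.05
tool_pos: [0.5243, 0.0965, 0.1948]
tool_rot: [2.444, 1.568, 2.443]
contact_force: [-0.9, -0.1, -0.0]
opening: 0.0417
tcp [[-0.0019, 0.0016, 1.0, 0.5243], [0.0016, 1.0, -0.0016, 0.0965], [-1.0, 0.0016, -0.0019, 0.1948]]
[([259, 158, 11, 13, 108], array([264.3, 163.4])), ([251, 180, 10, 19, 127], array([255.5, 189.2]))]
time: 15.4
tool_pos: [0.5312, 0.0965, 0.1968]
tool_rot: [1.976, 1.569, 1.974]
contact_force: [-0.5, 0.5, 0.8]
opening: 0.0414
tcp [[-0.0007, 0.0017, 1.0, 0.5312], [0.0017, 1.0, -0.0017, 0.0965], [-1.0, 0.0017, -0.0007, 0.1968]]
[([263, 162, 11, 12, 77], array([268.2, 165.8])), ([251, 180, 10, 19, 124], array([255.5, 189.2]))]
```

```bash
python3 -m creep '[{"translation":[0,0,0.003],"twist":[0,0,0],"hand":45},{"translation":[-0.001,0,0.005],"twist":[0,0,0],"hand":45},{"translation":[-0.001,0,0.005],"twist":[0,0,0],"hand":45}]'; python3 k.py|head -2;  python3 -m creep '[{"translation":[-0.001,0,0.003],"twist":[0,0,0],"hand":45},{"translation":[-0.001,0,0.005],"twist":[0,0,0],"hand":45},{"translation":[-0.001,0,0.005],"twist":[0,0,0],"hand":45}]'; python3 k.py|head -2
```

```text
time: 15.75
tool_pos: [0.5364, 0.0965, 0.1977]
tool_rot: [1.79, 1.569, 1.788]
contact_force: [0.3, -0.9, 0.6]
opening: 0.0411
tcp [[-0.0004, 0.0018, 1.0, 0.5364], [0.0017, 1.0, -0.0018, 0.0965], [-1.0, 0.0017, -0.0004, 0.1977]]
[([261, 169, 11, 13, 75], array([265.8, 173.5])), ([251, 180, 9, 19, 121], array([255.3, 189.5]))]
time: 16.1
tool_pos: [0.5417, 0.0965, 0.1987]
tool_rot: [1.482, 1.569, 1.48]
contact_force: [0.7, 0.2, 0.1]
opening: 0.0413
tcp [[0.0002, 0.0018, 1.0, 0.5417], [0.0018, 1.0, -0.0018, 0.0965], [-1.0, 0.0018, 0.0002, 0.1987]]
[([251, 180, 10, 19, 127], array([255.5, 189.1])), ([262, 184, 11, 6, 55], array([267.4, 186.5]))]
```

Pin has dropped (knob top moved from row 158 to 184). Lift off, close, and go above the knob.

```bash
python3 -m creep '[{"translation":[0,0,-0.006],"twist":[0,0,0],"hand":45},{"translation":[-0.03,0,-0.006],"twist":[0,0,0],"hand":45},{"translation":[-0.07,0,-0.003],"twist":[0,0,0],"hand":30},{"translation":[-0.08,-0.04,0.003],"twist":[0,0,0],"hand":0},{"translation":[-0.08,-0.08,0.005],"twist":[0,0,0],"hand":0}]' && python3 -m creep '[{"translation":[0,-0.02,0],"twist":[0,0,0],"hand":0},{"translation":[0,-0.02,0],"twist":[0,0,0],"hand":0},{"translation":[0,-0.02,0],"twist":[0,0,0],"hand":0},{"translation":[0,-0.02,0],"twist":[0,0,0],"hand":0}]'; python3 k.py;python3 -c "
from h import *
print(to_tool((.5465,-.0043,.225)))"
```

```text
time: 16.65
tool_pos: [0.5473, 0.0163, 0.2811]
tool_rot: [0.236, 1.565, 0.237]
contact_force: [1.3, 0.3, 0.5]
opening: 0.0218
time: 17.05
tool_pos: [0.547, -0.0028, 0.2809]
tool_rot: [0.336, 1.566, 0.338]
contact_force: [0.4, 0.3, -0.7]
opening: 0.0004
tcp [[0.0049, -0.002, 1.0, 0.547], [0.0017, 1.0, 0.0019, -0.0028], [-1.0, 0.0017, 0.0049, 0.2809]]
[([251, 180, 10, 19, 124], array([255.5, 189.1])), ([262, 184, 11, 6, 55], array([267.4, 186.5]))]
exp knob centre: on shaft [266.5006799  164.92885918] sunk8 [266.57012016 168.12227922] drop65 [266.75076712 176.39534861] home [267.14642251 194.34530596]
[ 0.05594242 -0.0017213  -0.00084298]
```

```bash
python3 -m creep '[{"translation":[0.02,-0.002,-0.001],"twist":[0,0,0],"hand":0},{"translation":[0.045,-0.002,-0.001],"twist":[0,0,0],"hand":0},{"translation":[0.054,-0.002,-0.001],"twist":[0,0,0],"hand":0}]' && python3 -m creep '[{"translation":[0.003,0,0],"twist":[0,0,0],"hand":0},{"translation":[0.006,0,0],"twist":[0,0,0],"hand":0},{"translation":[0.009,0,0],"twist":[0,0,0],"hand":0}]'
```

```text
time: 17.4
tool_pos: [0.5452, -0.0034, 0.2247]
tool_rot: [1.124, 1.568, 1.128]
contact_force: [0.2, -0.4, -0.1]
opening: 0.0004
time: 17.7
tool_pos: [0.5457, -0.0031, 0.2175]
tool_rot: [0.593, 1.567, 0.598]
contact_force: [-7.1, 1.7, 17.5]
opening: 0.0006
```

```bash
python3 -m creep '[{"translation":[0.003,0,0],"twist":[0,0,0],"hand":0},{"translation":[0.005,0,0],"twist":[0,0,0],"hand":0},{"translation":[0.005,0,0],"twist":[0,0,0],"hand":0}]'
```

```text
time: 18.0
tool_pos: [0.5457, -0.0029, 0.2159]
tool_rot: [0.27, 1.565, 0.275]
contact_force: [-7.9, 0.4, 16.0]
opening: 0.0007
```

```bash
python3 -m creep '[{"translation":[0.002,0,0],"twist":[0,0,0],"hand":0},{"translation":[0.004,0,0],"twist":[0,0,0],"hand":0},{"translation":[0.004,0,0],"twist":[0,0,0],"hand":0}]'; python3 k.py|head -2
```

```text
time: 18.3
tool_pos: [0.5462, -0.0029, 0.2145]
tool_rot: [0.123, 1.562, 0.128]
contact_force: [-4.8, 0.1, 12.4]
opening: 0.0005
tcp [[0.0092, -0.0047, 0.9999, 0.5462], [0.0012, 1.0, 0.0047, -0.0029], [-1.0, 0.0011, 0.0092, 0.2145]]
[([251, 180, 9, 19, 123], array([255.4, 189.3])), ([263, 186, 10, 10, 42], array([267.8, 190.1]))]
```

```bash
python3 -m creep '[{"translation":[0.004,0,0],"twist":[0,0,0],"hand":0},{"translation":[0.006,0,0],"twist":[0,0,0],"hand":0},{"translation":[0.006,0,0],"twist":[0,0,0],"hand":0}]'; python3 -m creep '[{"translation":[0.004,0,0],"twist":[0,0,0],"hand":0},{"translation":[0.006,0,0],"twist":[0,0,0],"hand":0},{"translation":[0.006,0,0],"twist":[0,0,0],"hand":0}]'; python3 k.py|head -2
```

```text
time: 18.65
tool_pos: [0.5462, -0.0028, 0.2115]
tool_rot: [0.053, 1.559, 0.058]
contact_force: [-8.0, 0.9, 15.7]
opening: 0.0003
time: 18.95
tool_pos: [0.546, -0.0027, 0.2094]
tool_rot: [-0.009, 1.557, -0.004]
contact_force: [-11.6, 1.1, 22.7]
opening: 0.0002
tcp [[0.014, -0.0054, 0.9999, 0.546], [-0.0001, 1.0, 0.0054, -0.0027], [-0.9999, -0.0001, 0.014, 0.2094]]
[([251, 180, 9, 19, 121], array([255.3, 189.6])), ([263, 188, 10, 11, 46], array([268.2, 192.1]))]
```

```bash
python3 -m creep '[{"translation":[0.005,0,0.001],"twist":[0,0,0],"hand":0},{"translation":[0.007,0,0.001],"twist":[0,0,0],"hand":0},{"translation":[0.007,0,0.001],"twist":[0,0,0],"hand":0}]'; python3 -m creep '[{"translation":[0.006,0,0.001],"twist":[0,0,0],"hand":0},{"translation":[0.008,0,0.001],"twist":[0,0,0],"hand":0},{"translation":[0.008,0,0.001],"twist":[0,0,0],"hand":0}]'
```

```text
time: 19.3
tool_pos: [0.5461, -0.0026, 0.2092]
tool_rot: [-0.088, 1.554, -0.082]
contact_force: [-22.0, 1.2, 45.0]
opening: 0.0005
time: 19.6
tool_pos: [0.5461, -0.0026, 0.2091]
tool_rot: [-0.151, 1.55, -0.144]
contact_force: [-25.8, 1.9, 53.2]
opening: 0.0002
```

Hard stop: 53 N without further travel at the home height. Retreat clear and check.

```bash
python3 -m creep '[{"translation":[-0.015,0,0],"twist":[0,0,0],"hand":0},{"translation":[-0.05,0,0],"twist":[0,0,0],"hand":0},{"translation":[-0.1,0,0],"twist":[0,0,0],"hand":0},{"translation":[-0.14,0,0],"twist":[0,0,0],"hand":0},{"translation":[-0.14,0,0],"twist":[0,0,0],"hand":0}]'; python3 k.py
python3 - <<'E'
from h import *
im,T=snap('wrist','w9.png');h=cv2.cvtColor(im,cv2.COLOR_BGR2HSV)
m=(((h[...,0]<8)|(h[...,0]>172))&(h[...,1]>150)&(h[...,2]>50)).astype('uint8')
_,_,st,ce=cv2.connectedComponentsWithStats(m);print([(s.tolist(),c) for s,c in zip(st[1:],ce[1:]) if s[4]>40],proj('wrist',[.5465,-.0043,.171],T))
a=cv2.imread('pics/scene0.png');b=robot.read_camera('scene')
d=(cv2.absdiff(a,b).max(2)>40).astype('uint8');_,_,st,_=cv2.connectedComponentsWithStats(d);print('changed areas',[s.tolist() for s in st[1:] if s[4]>25])
print(cv2.imwrite('pics/end.png',cv2.resize(b[130:260,200:320],None,fx=4,fy=4,interpolation=2)))
E
```

```text
time: 20.1
tool_pos: [0.5453, -0.0023, 0.3562]
tool_rot: [-0.15, 1.537, -0.143]
contact_force: [0.8, -0.3, -0.2]
opening: 0.0003
tcp [[0.0335, -0.0068, 0.9994, 0.5453], [-0.0048, 1.0, 0.0069, -0.0023], [-0.9994, -0.0051, 0.0335, 0.3562]]
[([251, 180, 9, 19, 122], array([255.5, 189.1])), ([263, 187, 10, 7, 50], array([267.6, 189.9]))]
exp knob centre: on shaft [266.5006799  164.92885918] sunk8 [266.57012016 168.12227922] drop65 [266.75076712 176.39534861] home [267.14642251 194.34530596]
[([104, 0, 32, 24, 502], array([121.42430279,   9.88446215])), ([265, 180, 32, 34, 832], array([279.97355769, 196.86057692]))] [278.52211691 195.80047683]
changed areas [[90, 0, 39, 76, 1584], [231, 0, 51, 33, 512], [238, 34, 43, 14, 406], [228, 49, 40, 15, 278], [274, 55, 11, 9, 53], [219, 64, 62, 70, 1610], [132, 74, 53, 35, 571], [88, 81, 28, 11, 100], [81, 86, 18, 10, 66], [300, 95, 10, 8, 48], [287, 99, 6, 16, 37], [86, 112, 14, 13, 58], [156, 114, 35, 19, 187], [77, 116, 18, 38, 324], [101, 122, 14, 12, 97], [250, 164, 45, 42, 733], [286, 214, 14, 13, 78], [161, 274, 19, 30, 385]]
True
```

The picture limit is reached, so I verify the height by touching the knob lightly.

```bash
python3 -m creep '[{"translation":[0.03,0,0.001],"twist":[0,0.033,0],"hand":0},{"translation":[0.07,0,0],"twist":[0,0.033,0],"hand":0},{"translation":[0.11,-0.001,-0.001],"twist":[0,0.033,0],"hand":0},{"translation":[0.138,-0.001,-0.003],"twist":[0,0.033,0],"hand":0},{"translation":[0.138,-0.001,-0.003],"twist":[0,0.033,0],"hand":0}]'; python3 -m creep '[{"translation":[0.003,0,0],"twist":[0,0,0],"hand":0},{"translation":[0.003,0,0],"twist":[0,0,0],"hand":0}]';python3 -m creep '[{"translation":[0.003,0,0],"twist":[0,0,0],"hand":0},{"translation":[0.003,0,0],"twist":[0,0,0],"hand":0}]'
```

```text
time: 20.75
tool_pos: [0.5421, -0.0035, 0.2101]
tool_rot: [-2.935, 1.556, -2.928]
contact_force: [0.8, -0.1, -0.2]
opening: 0.0004
time: 20.95
tool_pos: [0.5422, -0.0034, 0.2095]
tool_rot: [-2.855, 1.559, -2.848]
contact_force: [-6.8, 0.8, 24.0]
opening: 0.0005
time: 21.15
tool_pos: [0.5421, -0.0034, 0.2094]
tool_rot: [-2.718, 1.561, -2.711]
contact_force: [-8.2, 0.2, 27.5]
opening: 0.0002
```

No force at TCP z 0.2101, then a firm stop at 0.2095: the pin stayed home. Retreat and hand in.

```bash
python3 -m creep '[{"translation":[-0.015,0,0],"twist":[0,0,0],"hand":0},{"translation":[-0.05,0,0],"twist":[0,0,0],"hand":0},{"translation":[-0.09,0,0],"twist":[0,0,0],"hand":0},{"translation":[-0.12,0,0],"twist":[0,0,0],"hand":0},{"translation":[-0.12,0,0],"twist":[0,0,0],"hand":0}]'; python3 k.py|head -2; python3 -c "
from cell import robot
print(robot.hand_in())"
```

```text
time: 21.65
tool_pos: [0.5443, -0.003, 0.3324]
tool_rot: [-2.162, 1.565, -2.155]
contact_force: [0.2, -0.1, 0.6]
opening: 0.0004
tcp [[-0.0033, -0.007, 1.0, 0.5443], [-0.0049, 1.0, 0.007, -0.003], [-1.0, -0.0049, -0.0033, 0.3324]]
[([251, 180, 9, 19, 124], array([255.4, 189.3])), ([263, 187, 10, 6, 49], array([267.5, 189.7]))]
the job is handed in; nothing more can be done
None
```

The rotor is locked: the pin went from its holder into the guide hole, dropped into the shaft's cross-hole as I swung the crank over, and is pushed fully home. I handed in at about 21.7 s; no verdict is reported.

**Pin home:** the push ended in a hard stop at 53 N, with the knob's top at z of about 0.184 m, which is the fully-home height. A light touch afterwards found the same height to about 0.5 mm, so the pin did not spring back. The arm then lifted about 12 cm clear, with no contact force.

**Crank:** the drop came after roughly 0.8 to 0.95 rad. My first push, with closed fingers, wedged on the bar at up to about 43 N. I switched to slightly open jaws straddling the bar, and it then turned with much less force.

**Bystanders:** comparing the scene camera's pictures from before and after the job showed changes only around the arm, mixer, pin and empty holder. I compared these by pixel differences only; the 12-picture viewing limit stopped me from looking at the final picture.

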